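Build a stand of two pads and hold the tea-ball dish over it, a quarter turn round

ROBOT

A 6-joint arm with a two-finger parallel gripper is mounted at the origin on a cart in front of the work surface, level with it; the furniture and walls round the work are solid. World frame = base frame: x ahead of the robot, y to its left, z up, the work surface at z = 0. Lengths are in m, angles in rad, forces in N, time in s.
With the tool pointing down it reaches from about 0.3 to 0.85 m from the base axis. Payload 5.4 kg.
Tool frame: the origin (TCP) lies midway between the tips of the shut fingers; the grasp point (between the pads) lies 19 mm behind it; z points along the fingers, y is the line along which they close (so a half turn about z gives the same grasp; the last joint's range is limited). The gripper opens to 85 mm and grips with 20 to 120 N. Pads are 22 mm wide; open, the fingers measure 114 mm over their backs; the gripper's body (76 mm by 85 mm) begins 54 mm behind the grasp point. The pads swing forward as they close: fully open they stand 13 mm farther back than shut.
Start: joints at [-1.472, 0.158, 1.597, -0, 1.386, -0.21], TCP at [0.175, -0.548, 0.231] pointing down, gripper open.
Joint ranges: [-2.91, 2.91], [-0.94, 2.29], [0.18, 2.7], [-1.29, 4.43], [0.17, 2.64], [-3, 3]. Speed limits (rad/s): [2.57, 2.57, 3.14, 3.14, 3.14, 3.14].

INTERFACE

Orientations are given as a unit quaternion [x, y, z, w].
In Python, from rig import sensors, eyes, job_done gives the robot as it stands. The module is installed in compiled form; this text tells all that it offers.
- The arm moves only by the tool apply_moves, never from a script. Its arguments are lists of equal length, an entry for each row: "slide": the shift along the tool's x, y, z in mm, a list of three; "twist": the turn, a rotation vector about the tool's x, y, z in rad, a list of three. In form: {"slide": [[dx, dy, dz], ...], "twist": [[ax, ay, az], ...]}. A call has 1 to 10 rows; each row shifts and turns the commanded pose from where the row before left it, along the tool's axes as they then stand; what a row does not reach is not made up. A row lasts 1/10 s, in which the tool goes at most 50 mm and 8.59 degrees, less where a joint would pass 70% of its speed; a pose out of reach is approached as far as the arm can. A call with a gripper value outside its range is refused whole. "claw" is the opening, from -1 (shut) to 1 (fully open), set as the call begins (left out, the last holds). The fingers move at their own pace and stop on an object; the grip force is fixed at half the most. Time passes only in rows, so rows that do not move let the fingers close. It gives the time, the measured TCP pose, the force, the opening and the grip force at its end, in the units of the state.
- sensors.get_obs(): the state, without advancing time (a new reading comes with each control period).
- eyes.grab_frame(name): name is "scene" or "top"; returns a dict with "color" (384x512x3 uint8, red, green, blue), "range_z" (384x512 float32, m along the optical axis (not along the pixel's ray), 0 where there is no reading), "K" (3x3 intrinsics, pixels), "position" and "rotation" of the camera in the world. Camera axes: x right, y down, z forward; pixel columns grow to the right and rows downward; lengths in m; the calibration is good to about 2 mm. A picture is of the moment at which its call begins.
- job_done(): hands the job in; it is judged then, once.
The state is a dict: "time": time; "joints": joint angles; "dq": joint speeds; "tau": joint torques, N m; "eef_pos": TCP position; "tcp_rot": TCP orientation; "force": force on the tool from outside, world axes, zero at the start; "torque": the same for the moment, N m; "width": finger opening in m; "gripper_force": force on a finger pad.
Only numpy, scipy, OpenCV 4.12 (cv2) and the standard library are available. Lean on these libraries where they do the work, as an engineer would, in place of code of your own. Each camera call takes 0.05 s, during which the arm holds its last target. There are 200 camera calls.

TASK

Stack the bamboo pad from the worktop squarely on the one lying on the black glass board, without shifting the lower one, and let go of it. Then lift the hooped dish with the loose tea ball straight up off the board by its hoop, give it a quarter turn in the air so that the hoop stands square across the length of the pile, and finish holding it level and still, centred about 5 cm above the pile and touching nothing: I will slip a napkin underneath. Keep the ball in the middle of the dish all the time, and leave the salt shaker, spice jar, mug and lemon where they are.

Things in the scene. Friction and masses are not known exactly. Their poses are not given: they have to be found in the camera images.
- glass_board: Black glass worktop saver, 275 mm (its x) by 365 mm (its y), its top 8.6 mm above the worktop; it does not move. Origin at the centre of its underside. It lies with the long side roughly across in front of the robot.
- lower_pad: The bamboo pad that lies on the black board: a flat slatted block 110 mm long (its x), 56 mm wide (its y), 22 mm thick, about 0.09 kg, loose. Origin at the centre of its underside. Its length points roughly away from the robot.
- upper_pad: The other bamboo pad, the same as lower_pad (110 mm along x, 56 mm along y, 22 mm thick, about 0.09 kg), lying on the bare worktop left of the board. Origin at the centre of its underside. It can be gripped across its 56 mm width.
- dish: White round dish, 143 mm across, 27 mm high, 0.22 kg, on the black board on either side of lower_pad, with a hoop over it. Origin: centre of its underside. The hoop lies in its x-z plane: thin steel uprights at x = +66 and -66 mm carry a wooden bar along x, at first roughly parallel to lower_pad's length. Inside a shallow cone (8 degrees), lowest in the middle, 10 mm above the origin.
- dish_grip (a point): Centre of the dish's wooden hoop bar, 100 mm above the dish's underside, straight above the dish's centre. The bar is 84 mm long (along the dish's x), 14 mm wide (y), 18 mm high. Axes as the dish.
- tea_ball: Steel tea ball, 40 mm in diameter, about 0.05 kg, lying loose in the middle of the dish, where it rolls easily. Origin at its centre (its axes turn as it rolls).
- salt_shaker: Salt shaker, 44 mm across and 90 mm tall, standing on the black board towards its far edge. Bystander. Origin at the centre of its foot.
- spice_jar: Spice jar, 41 mm across and 105 mm tall, standing on the worktop just beyond the board. Bystander. Origin at the centre of its foot.
- mug: Mug, 78 mm across, 112 mm over its handle, 92 mm tall, standing on the worktop beyond the loose pad. Bystander. Origin at the centre of its foot.
- lemon: Lemon, 71 x 53 x 51 mm, lying on the worktop beyond the right part of the board. Bystander. Origin at its underside.
There are look-alikes about, which are no part of the job. Several things have the shape of the tea_ball; the one meant has the colours described above.

How it is judged:
On the way, in this order (a step that is already met when the one before it is completed fails the run):
1. the second pad lies squarely on the first, let go, and the dish has not been lifted yet (horizontal distance between upper_pad and lower_pad below 0.007 m and angle between the x axis of upper_pad and the x axis of lower_pad, either way round below 0.1 rad and z of upper_pad in the frame of lower_pad between 0.019 and 0.025 m and angle between upper_pad's own z axis and vertical below 0.06 rad and contact force between the fingers and upper_pad below 0.05 N and linear speed of upper_pad below 0.01 m/s and z of dish in the frame of glass_board below 0.02 m), for 0.2 s.
2. the dish is in the air, at least 20 mm clear of the board, level, not yet turned (hoop within 35 degrees of the pile's length), ball in the middle (z of dish in the frame of glass_board above 0.0286 m and angle between the x axis of dish and the x axis of lower_pad, either way round below 0.61 rad and angle between dish's own z axis and vertical below 0.12 rad and contact force between dish and glass_board below 0.01 N and horizontal distance between tea_ball and dish below 0.015 m and z of tea_ball in the frame of dish between 0.02 and 0.045 m), for 0.1 s.
At the end, for the whole second after the job is handed in: Dish held still by its hoop, tilt under 4.5 deg, within 18 mm of the pile's centre, 20 to 90 mm above it, touching only fingers and ball, hoop square across the pile within 7 deg, ball within 10 mm of the middle; pads within 7 mm and 5.7 deg of each other, lower one within 20 mm of its start (horizontal distance between upper_pad and lower_pad below 0.007 m and angle between the x axis of upper_pad and the x axis of lower_pad, either way round below 0.1 rad and z of upper_pad in the frame of lower_pad between 0.019 and 0.025 m and angle between upper_pad's own z axis and vertical below 0.06 rad and horizontal distance between tea_ball and dish below 0.01 m and z of tea_ball in the frame of dish between 0.02 and 0.045 m and horizontal distance between dish and upper_pad below 0.018 m and z of dish in the frame of upper_pad between 0.042 and 0.112 m and angle between the x axis of dish and the x axis of lower_pad, either way round above 1.4508 rad and angle between dish's own z axis and vertical below 0.08 rad and linear speed of dish below 0.02 m/s and angular speed of dish below 0.15 rad/s and contact force between the fingers and dish above 1 N and contact force between dish and upper_pad below 0.01 N and contact force between dish and salt_shaker below 0.01 N and contact force between each of the fingers, the arm and upper_pad below 0.05 N and distance of lower_pad from where it was at the start of the episode below 0.02 m); the arm keeps its last pose, push and grip.
It fails at once if the ball strays more than 25 mm from the middle of the dish (horizontal distance between tea_ball and dish above 0.025 m).
It fails at once if the dish tilts more than 11 degrees (angle between dish's own z axis and vertical above 0.2 rad).
It fails at once if the lower pad is shifted more than 20 mm (distance of lower_pad from where it was at the start of the episode above 0.02 m).
It fails at once if the salt shaker, spice jar, mug or lemon is moved more than 20 mm, or one that stands is tipped (distance of any of salt_shaker, spice_jar, mug, lemon from where it was at the start of the episode above 0.02 m or angle between any of salt_shaker, spice_jar, mug's own z axis and vertical above 0.3 rad).
It also fails if it takes over 64 s, if anything falls off the work surface, if the arm or the gripper's body presses on something with over 40 N, if the wrist force passes 120 N, or if a joint passes its speed limit or range.

## Working session

There is one attempt and no reset: what is moved stays moved. The work goes in short steps, Python scripts to look and compute and a tool call to move; the robot and the scene stay as the last step left them, time stands still between calls to the robot, and variables do not carry over. Pictures are saved under pics/ and viewed, at most 10 in all, crops included, and the job is handed in when it is done.

Besides the shell and the picture viewer there is one more tool, called as name(argument=value, ...) on one line, values as JSON. apply_moves: Moves the arm, as the interface text tells. Its arguments: {"type":"object","properties":{"slide":{"type":"array"},"twist":{"type":"array"},"claw":{"type":"number"}},"required":["slide","twist"]}

```bash
mkdir -p pics; cat > h.py <<'E'
import numpy as np, cv2
from rig import sensors, eyes, job_done
def grab(n):
    f=eyes.grab_frame(n); return f
def cloud(f):
    d=f["range_z"]; K=f["K"]; h,w=d.shape
    u,v=np.meshgrid(np.arange(w),np.arange(h))
    P=np.stack([(u-K[0,2])/K[0,0]*d,(v-K[1,2])/K[1,1]*d,d],-1)
    W=P@np.array(f["rotation"]).T+np.array(f["position"]); W[d==0]=np.nan
    return W
E
python3 - <<'E'
from h import *
for n in("scene","top"):
    f=grab(n); print(n,f["position"],np.round(f["rotation"],3).tolist(),f["K"].tolist())
    cv2.imwrite(f"pics/{n}0.png",cv2.resize(f["color"][:,:,::-1],(768,576),interpolation=cv2.INTER_CUBIC))
    np.savez(n+"0.npz",W=cloud(f),c=f["color"])
print(sensors.get_obs())
E
```

```text
scene [-0.19437515  0.6939978   0.58129687] [-0.341, 0.778, -0.484, 0.209] [[469.15533148045586, 0.0, 255.2101188368413], [0.0, 469.15533148045586, 196.32831400468444], [0.0, 0.0, 1.0]]Traceback (most recent call last):
  File "<stdin>", line 5, in <module>
  File "h.py", line 9, in cloud
    W=P@np.array(f["rotation"]).T+np.array(f["position"]); W[d==0]=np.nan
      ~^~~~~~~~~~~~~~~~~~~~~~~~~~
ValueError: matmul: Input operand 1 has a mismatch in its core dimension 0, with gufunc signature (n?,k),(k,m?)->(n?,m?) (size 4 is different from 3)
```

View pics/scene0.png

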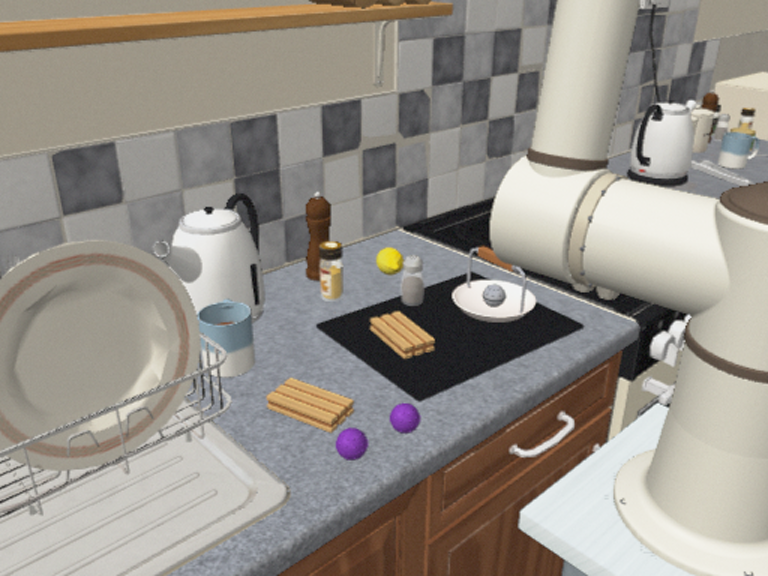

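The scene picture shows the lower pad at (402,335), the loose pad at (310,403), and the dish with the steel ball at (494,298). Two purple decoy balls lie at (352,444) and (405,418). The camera rotation is a quaternion, so I'll fix the helper.

```bash
sed -i 's/W=P@np.array(f\["rotation"\]).T/W=P@R.from_quat(f["rotation"]).as_matrix().T/; 1a from scipy.spatial.transform import Rotation as R' h.py
python3 - <<'E'
from h import *
for n in("scene","top"):
    f=grab(n); W=cloud(f); print(n,f["position"])
    cv2.imwrite(f"pics/{n}1.png",cv2.resize(f["color"][:,:,::-1],(768,576),interpolation=cv2.INTER_CUBIC))
    np.savez(n+"0.npz",W=W,c=f["color"],q=f["rotation"],p=f["position"],K=f["K"])
    c=f["color"].astype(int); hsv=cv2.cvtColor(f["color"],cv2.COLOR_RGB2HSV)
    # bamboo tops: orange/tan colour at height bands
    tan=(hsv[...,0]>8)&(hsv[...,0]<25)&(hsv[...,1]>60)&(hsv[...,2]>90)
    for zl,zh in((.016,.026),(.0246,.0346)):
        m=(tan&(W[...,2]>zl)&(W[...,2]<zh)&(W[...,0]>.15)&(W[...,0]<.9)&(abs(W[...,1])<.6)).astype(np.uint8)
        nn,l,st,_=cv2.connectedComponentsWithStats(m)
        for i in range(1,nn):
            if st[i,4]>60:
                P=W[l==i]; r=cv2.minAreaRect(P[:,:2].astype(np.float32)*1000); print(zl,st[i],np.round(r[0],1),np.round(r[1],1),round(r[2],1),np.median(P[:,2]))
o=sensors.get_obs();print({k:np.round(v,3).tolist() for k,v in o.items()})
E
```

```text
scene [-0.19437515  0.6939978   0.58129687]
0.016 [247 215  43  23 153] [503.9  21.1] [120.7  49.7] 13.1 0.01955202286279445
0.016 [178 252  58  31 942] [464.3 218.3] [111.7  58.5] 16.4 0.022172358250006963
0.0246 [247 208  43  26 591] [508.5  -0.7] [ 58.5 112. ] 78.0 0.030934545851673212
top [0.38276806 0.01027392 0.98753121]
0.016 [ 468  115   40  115 1469] [ 589.7 -559.1] [ 81.7 299.6] 90.0 0.023569353820911854
0.016 [169 201  31  47 901] [464.6 217.7] [110.   55.6] 16.4 0.022090322048781363
0.0246 [455 136  20  80 159] [ 577.7 -497.1] [205.3  31. ] 2.6 0.02980354072641911
0.0246 [254 183  30  45 903] [509.3  -1.8] [ 55.8 109.6] 77.1 0.03088001652909289
{'time': 0.15, 'joints': [-1.472, 0.159, 1.598, 0.0, 1.386, -0.21], 'dq': [0.0, -0.002, -0.003, -0.001, 0.0, 0.0], 'tau': [0.0, -39.637, -33.179, -0.0, 0.005, -0.0], 'eef_pos': [0.175, -0.547, 0.231], 'tcp_rot': [0.988, 0.154, 0.0, -0.001], 'force': [0.064, 0.921, 0.743], 'torque': [-0.016, 0.032, 0.025], 'gripper_force': 0.0, 'width': 0.085}
```

View pics/top1.png

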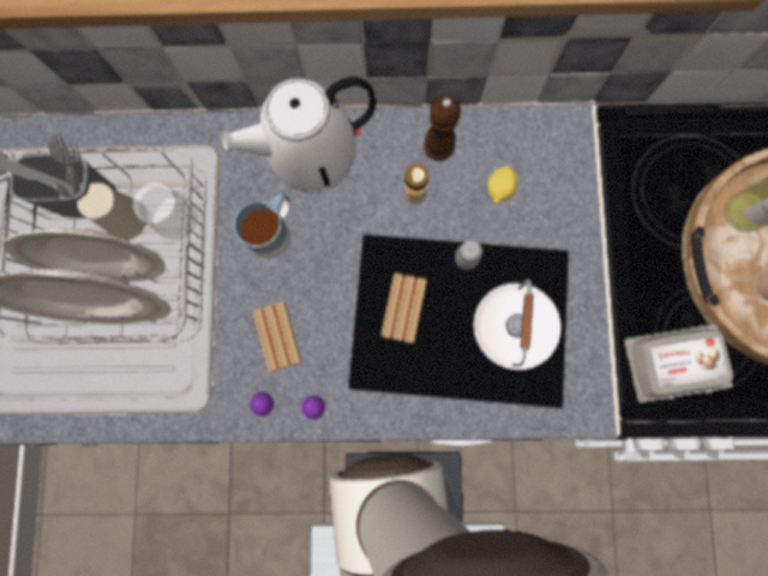

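Top view: the loose pad is at (276,336), the lower pad at (404,308), the dish at (517,326) with its bar leaning over (527,320), and the shaker at (469,255) close to the dish and lower pad. The pads are already measured, so next come the dish and the bystanders.

```bash
python3 - <<'E'
from h import *
for n in("scene","top"):
    d=np.load(n+"0.npz"); W=d["W"];c=d["c"]; hsv=cv2.cvtColor(c,cv2.COLOR_RGB2HSV)
    reg=(W[...,0]>.4)&(W[...,0]<.62)&(W[...,1]>-.33)&(W[...,1]<-.07)
    bar=reg&(W[...,2]>.1)&(W[...,2]<.125)&(hsv[...,1]>90)
    P=W[bar]; r=cv2.minAreaRect((P[:,:2]*1000).astype(np.float32)); print(n,"bar",bar.sum(),r,np.percentile(P[:,2],[5,50,95]))
    m=P[:,:2].mean(0);u,s,v=np.linalg.svd(P[:,:2]-m);print(m,np.degrees(np.arctan2(v[0,1],v[0,0])))
    rim=reg&(W[...,2]>.026)&(W[...,2]<.0375)&(hsv[...,1]<40)&(hsv[...,2]>150)
    P=W[rim]; r=cv2.minEnclosingCircle((P[:,:2]*1000).astype(np.float32)); print("rim",rim.sum(),r,P[:,2].max())
    steel=reg&(W[...,2]>.05)&(W[...,2]<.065)&(hsv[...,2]>0); P=W[steel]; print("ball",steel.sum(),np.median(P,0))
    for nm,x0,x1,y0,y1,z in(("shaker",.53,.68,-.15,-.03,.085),("jar",.6,.8,-.06,.06,.095),("mug",.55,.72,.16,.32,.08)):
        k=(W[...,0]>x0)&(W[...,0]<x1)&(W[...,1]>y0)&(W[...,1]<y1)&(W[...,2]>z)
        if k.sum(): P=W[k]; print(nm,np.round(P.min(0),3),np.round(P.max(0),3))
E
```

```text
scene bar 138 ((474.2330627441406, -187.3487091064453), (14.161038398742676, 81.87207794189453), 79.75511932373047) [0.10365997 0.10987224 0.11888499]
[ 0.4815436  -0.18621198] 170.2291287914926
rim 551 ((514.0619506835938, -165.63021850585938), 117.36956024169922) 0.03746067958269683
ball 178 [ 0.53831301 -0.17398992  0.05611632]
shaker [ 0.574 -0.123  0.085] [ 0.606 -0.093  0.1  ]
jar [ 0.695 -0.06   0.095] [0.8   0.06  0.489]
mug [0.6   0.198 0.08 ] [0.691 0.277 0.094]
top bar 168 ((474.7192077636719, -189.212646484375), (11.12490463256836, 77.40975952148438), 83.06330108642578) [0.11561805 0.11814502 0.12095064]
[ 0.47433523 -0.18904159] 172.29854200615432
rim 1331 ((474.7657775878906, -191.45404052734375), 71.64726257324219) 0.037489115733563505
ball 149 [ 0.48037828 -0.18060503  0.05606069]
shaker [ 0.578 -0.127  0.085] [ 0.608 -0.095  0.1  ]
jar [ 0.696 -0.06   0.095] [0.8  0.06 0.49]
mug [0.604 0.196 0.08 ] [0.698 0.276 0.095]
```

```bash
cat >> h.py <<'E'
def to(x,y,z,yaw,o=None,quiet=False):
    """remaining shift (tool frame mm) and yaw to target TCP (mm, deg), tool down, tool x at yaw"""
    o=o or sensors.get_obs(); T=R.from_quat(o["tcp_rot"])
    a=np.radians(yaw/2); G=R.from_quat([np.cos(a),np.sin(a),0,0])
    s=T.inv().apply(np.array([x,y,z])-np.array(o["eef_pos"])*1000); t=(T.inv()*G).as_rotvec()
    print("t",round(o["time"],2),"slide",np.round(s,1),"twist",np.round(t,4),"w",o["width"],"F",np.round(o["force"],1)); return s,t
E
python3 -c "
from h import *
s,t=to(400,-180,231,16.4);print(s/10)
a=np.radians(16.4/2);G=R.from_quat([np.cos(a),np.sin(a),0,0])
s=G.inv().apply([64.5,398,-111]);print(s,s/10)"
```

```text
t 0.15 slide [ 326.3 -281.5    0. ] twist [-0.0015 -0.0003  0.0225] w 0.0854829497492757 F [0.1 0.9 0.7]
[ 3.26274620e+01 -2.81487738e+01  4.32791899e-03]
[ 174.24765118 -363.5959379   111.        ] [ 17.42476512 -36.35959379  11.1       ]
```

apply_moves(slide=[[30,-26,0],[33,-28.5,0],[33,-28.5,0],[33,-28.5,0],[33,-28.5,0],[33,-28.5,0],[33,-28.5,0],[33,-28.5,0],[33,-28.5,0],[32,-27,0]], twist=[[0,0,0.022],[0,0,0],[0,0,0],[0,0,0],[0,0,0],[0,0,0],[0,0,0],[0,0,0],[0,0,0],[0,0,0]], claw=1)

```text
time: 1.15
eef_pos: [0.4077, -0.1838, 0.2312]
tcp_rot: [0.99, 0.143, 0.0, 0.0]
force: [0.8, 0.1, 0.5]
width: 0.0854
gripper_force: 0.0
```

apply_moves(slide=[[17.4,-36.4,5],[17.4,-36.4,5],[17.4,-36.4,5],[17.4,-36.4,5],[17.4,-36.4,10],[17.4,-36.4,10],[17.4,-36.4,15],[17.4,-36.4,15],[17.4,-36.4,15],[17.4,-36.4,15]], twist=[[0,0,0],[0,0,0],[0,0,0],[0,0,0],[0,0,0],[0,0,0],[0,0,0],[0,0,0],[0,0,0],[0,0,0]])

```text
time: 2.15
eef_pos: [0.4709, 0.2145, 0.1305]
tcp_rot: [0.99, 0.143, -0.0, 0.0]
force: [1.5, -1.0, -0.9]
width: 0.0851
gripper_force: 0.0
```

apply_moves(slide=[[0,0,0],[0,0,0]], twist=[[0,0,0],[0,0,0]])

```text
time: 2.35
eef_pos: [0.4704, 0.2132, 0.1305]
tcp_rot: [0.99, 0.144, -0.001, 0.0]
force: [-0.1, -0.4, -1.0]
width: 0.0852
gripper_force: 0.0
```

```bash
python3 -c "
from h import *
to(464.5,218,3,16.4)"
```

```text
t 2.35 slide [ -4.1  -6.3 127.5] twist [0.0002 0.0019 0.0025] w 0.08521736839101884 F [-0.1 -0.4 -1. ]
```

apply_moves(slide=[[-4,-6,15],[0,0,25],[0,0,25],[0,0,22],[0,0,18],[0,0,12],[0,0,7],[0,0,3],[0,0,0]], twist=[[0,0,0.0025],[0,0,0],[0,0,0],[0,0,0],[0,0,0],[0,0,0],[0,0,0],[0,0,0],[0,0,0]])

```text
time: 3.25
eef_pos: [0.466, 0.2172, 0.0047]
tcp_rot: [0.99, 0.141, 0.0, -0.0]
force: [0.4, 0.6, 1.0]
width: 0.0852
gripper_force: 0.0
```

```bash
python3 -c "
from h import *
to(464.5,218,3,16.4)"
```

```text
t 3.25 slide [-1.2 -1.2  1.7] twist [ 0.0001 -0.0007 -0.0023] w 0.08519420599471028 F [0.4 0.6 1. ]
```

apply_moves(slide=[[0,0,0],[0,0,0],[0,0,0],[0,0,0],[0,0,0],[0,0,0],[0,0,0]], twist=[[0,0,0],[0,0,0],[0,0,0],[0,0,0],[0,0,0],[0,0,0],[0,0,0]], claw=-1)

```text
time: 3.95
eef_pos: [0.4666, 0.2177, 0.0054]
tcp_rot: [0.99, 0.142, 0.001, -0.0]
force: [-0.4, 0.7, 5.4]
width: 0.0541
gripper_force: 64.4
```

```bash
python3 -c "
from h import *
to(464.5,218,3,16.4)"
```

```text
t 3.95 slide [-2.  -0.9  2.4] twist [ 0.0002 -0.0021 -0.0018] w 0.054090134971176866 F [-0.4  0.7  5.4]
```

apply_moves(slide=[[0,0,-5],[0,0,-15],[0,0,-25],[0,0,-25],[0,0,-20],[0,0,-10],[0,0,0]], twist=[[0,0,0],[0,0,0],[0,0,0],[0,0,0],[0,0,0],[0,0,0],[0,0,0]])

```text
time: 4.65
eef_pos: [0.4664, 0.2176, 0.1055]
tcp_rot: [0.99, 0.142, 0.001, -0.0]
force: [0.7, 0.0, -1.5]
width: 0.0547
gripper_force: 63.6
```

```bash
python3 -c "
from h import *
to(511,-2,105,-12.9)
f=grab('scene');W=cloud(f);hsv=cv2.cvtColor(f['color'],cv2.COLOR_RGB2HSV)
tan=(hsv[...,0]>8)&(hsv[...,0]<25)&(hsv[...,1]>60)&(hsv[...,2]>90)&(W[...,1]>.12)&(W[...,1]<.32)&(W[...,0]>.38)&(W[...,0]<.55)
P=W[tan];print(len(P),np.percentile(P[:,2],[1,5,50,95,99]));
o=sensors.get_obs();L=R.from_quat(o['tcp_rot']).inv().apply(P-o['eef_pos'])*1000;print(np.percentile(L,[0,1,3,50,97,99,100],axis=0).round(1))
"
```

```text
t 4.65 slide [-18.8 223.3   0.5] twist [-4.000e-04 -2.700e-03  5.095e-01] w 0.054725458395601265 F [ 0.7  0.  -1.5]
1838 [0.10306904 0.10627439 0.12376477 0.43952508 0.44545557]
[[ -57.1  -68.8 -344.6]
 [ -55.8  -67.3 -341.2]
 [ -55.1  -66.6 -337.7]
 [ -10.1  -26.2  -19.6]
 [  43.5   25.4   -0.5]
 [  49.6   28.3    1.1]
 [  54.2   61.2    3.2]]
```

apply_moves(slide=[[-1.8,18.3,0],[-3,35,0],[-4,45,0],[-4,45,0],[-3,40,0],[-2,25,0],[-1,15,0],[0,0,0],[0,0,0]], twist=[[0,0,0],[0,0,0],[0,0,0],[0,0,0],[0,0,0],[0,0,0.1],[0,0,0.14],[0,0,0.14],[0,0,0.1295]])

```text
time: 5.6
eef_pos: [0.5074, -0.0029, 0.1024]
tcp_rot: [0.993, -0.116, -0.002, -0.0]
force: [-0.1, -0.8, -1.0]
width: 0.0544
gripper_force: 63.6
```

apply_moves(slide=[[0,0,0],[0,0,0]], twist=[[0,0,0],[0,0,0]])

```text
time: 5.8
eef_pos: [0.5078, -0.0022, 0.1031]
tcp_rot: [0.994, -0.111, -0.001, -0.0]
force: [0.3, -0.2, -1.2]
width: 0.0545
gripper_force: 63.6
```

```bash
python3 -c "
from h import *
to(511,-2,37,-12.9)"
```

```text
t 5.8 slide [ 3.2 -0.9 66.1] twist [-0.0001  0.0023  0.0031] w 0.05449394758753633 F [ 0.3 -0.2 -1.2]
```

apply_moves(slide=[[3,-0.5,10],[0,0,18],[0,0,16],[0,0,10],[0,0,5],[0,0,2],[0,0,0]], twist=[[0,0.002,0.003],[0,0,0],[0,0,0],[0,0,0],[0,0,0],[0,0,0],[0,0,0]])

```text
time: 6.5
eef_pos: [0.5121, -0.0027, 0.0434]
tcp_rot: [0.994, -0.114, 0.001, 0.0]
force: [-0.4, -0.1, -0.5]
width: 0.0544
gripper_force: 63.6
```

```bash
python3 -c "
from h import *
to(511,-2,37,-12.9)
f=grab('scene');c=f['color'][190:260,220:320,::-1];cv2.imwrite('pics/p2.png',cv2.resize(c,(800,560),interpolation=cv2.INTER_CUBIC))"
```

```text
t 6.5 slide [-1.2 -0.4  6.4] twist [ 0.     -0.0024 -0.0027] w 0.05435248373640446 F [-0.4 -0.1 -0.5]
```

View pics/p2.png

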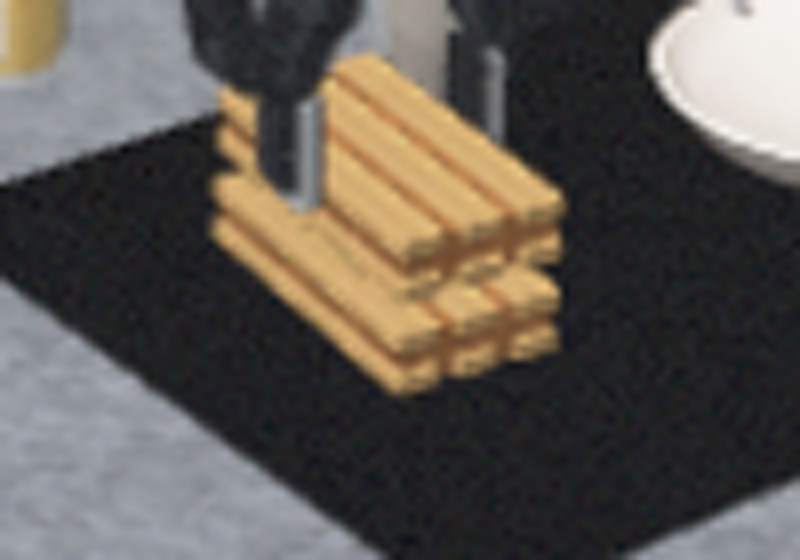

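Fingers are holding the pad about 7 mm above the lower one. The upper pad's left edge, (222,165)→(405,293), has a different slope from the lower pad's, (213,235)→(395,393), so I'll check tilt and yaw by depth.

```bash
python3 -c "
from h import *
f=grab('scene');W=cloud(f);hsv=cv2.cvtColor(f['color'],cv2.COLOR_RGB2HSV)
tan=(hsv[...,0]>8)&(hsv[...,0]<25)&(hsv[...,1]>60)&(hsv[...,2]>90)&(abs(W[...,1])<.08)&(W[...,0]>.4)&(W[...,0]<.6)
a=np.radians(-12.9);c,s=np.cos(a),np.sin(a)
P=(W[tan]-[.509,-.0015,0])@np.array([[c,-s,0],[s,c,0],[0,0,1]])*1000
for n,lo,hi in(('up',50,75),('low',24,36)):
    Q=P[(P[:,2]>lo)&(P[:,2]<hi)]
    if n=='up':
        Q=Q[(Q[:,2]>52)]
        A=np.c_[Q[:,:2],np.ones(len(Q))]
        for k in range(8):
            x,*_=np.linalg.lstsq(A,Q[:,2],rcond=None); g=abs(Q[:,2]-A@x)<(4 if k<4 else 2); A=A[g];Q=Q[g]
        print('plane',x,len(Q))
    print(n,len(Q),np.percentile(Q,[0,1,50,99,100],axis=0).round(1).tolist())
    m=Q[:,0]<35
    for xb in range(-50,50,20):
        k=abs(Q[:,0]-xb)<10; 
        if k.sum()>3: print(xb,k.sum(),Q[k,1].min().round(1),Q[k,1].max().round(1),np.median(Q[k,2]).round(1))
"
```

```text
plane [ 5.69329350e-03 -3.05734661e-03  6.07510369e+01] 366
up 366 [[-56.6, -31.8, 58.6], [-53.4, -30.6, 58.8], [-12.6, -5.9, 60.8], [52.7, 25.7, 62.6], [57.7, 26.8, 62.7]]
-50 71 -28.2 26.8 60.4
-30 80 -30.5 24.7 60.7
-10 79 -30.7 26.5 61.0
10 62 -31.8 17.7 60.9
30 46 -30.9 25.7 61.0
low 264 [[-58.1, -28.2, 24.0], [-56.3, -26.4, 24.2], [-37.7, 19.6, 30.3], [49.9, 28.6, 33.6], [50.9, 29.0, 34.3]]
-50 119 -28.2 28.1 30.0
-30 46 -23.8 28.0 30.7
-10 25 17.8 27.9 31.5
10 29 17.3 28.8 30.7
30 27 15.6 28.3 30.3
```

apply_moves(slide=[[0,-2,2],[0,0,2],[0,0,2],[0,0,1],[0,0,0.7],[0,0,0]], twist=[[0,0,-0.01],[0,0,0],[0,0,0],[0,0,0],[0,0,0],[0,0,0]])

```text
time: 7.2
eef_pos: [0.5122, -0.0007, 0.036]
tcp_rot: [0.994, -0.109, 0.001, 0.0]
force: [-2.9, 1.0, 4.3]
width: 0.0546
gripper_force: 64.1
```

apply_moves(slide=[[0,0,0],[0,0,0],[0,0,0],[0,0,0],[0,0,0],[0,0,0]], twist=[[0,0,0],[0,0,0],[0,0,0],[0,0,0],[0,0,0],[0,0,0]], claw=1)

```text
time: 7.8
eef_pos: [0.5123, -0.0007, 0.0356]
tcp_rot: [0.994, -0.109, 0.001, 0.0]
force: [0.3, 0.0, 0.1]
width: 0.0855
gripper_force: 0.0
```

apply_moves(slide=[[0,0,-10],[0,0,-25],[0,0,-40],[0,0,-40],[0,0,-40],[-14,0,-15],[-30,0,0],[-40,0,0],[-40,0,0],[-35,0,0]], twist=[[0,0,0],[0,0,0],[0,0,0],[0,0,0],[0,0,0],[0,0,0],[0,0,0],[0,0,0],[0,0,0],[0,0,0]])

```text
time: 8.8
eef_pos: [0.3551, 0.0342, 0.2056]
tcp_rot: [0.994, -0.109, 0.001, 0.0]
force: [-1.0, 0.3, 0.8]
width: 0.0851
gripper_force: 0.0
```

```bash
python3 - <<'E'
from h import *
to(474.5,-189.5,200,-9)
for n in("top","scene"):
    f=grab(n); W=cloud(f); hsv=cv2.cvtColor(f["color"],cv2.COLOR_RGB2HSV)
    tan=(hsv[...,0]>8)&(hsv[...,0]<25)&(hsv[...,1]>60)&(hsv[...,2]>90)&(abs(W[...,1])<.08)&(W[...,0]>.4)&(W[...,0]<.6)
    P=W[tan&(W[...,2]>.047)&(W[...,2]<.058)]*1000
    print(n,len(P),cv2.minAreaRect(P[:,:2].astype(np.float32)),np.median(P[:,2]))
    P=W[tan&(W[...,2]>.02)&(W[...,2]<.036)]*1000;print(cv2.minAreaRect(P[:,:2].astype(np.float32)))
    cv2.imwrite(f"pics/{n}3.png",cv2.resize(f["color"][120:270,200:400,::-1],(800,600),interpolation=cv2.INTER_CUBIC))
E
```

```text
t 8.8 slide [165.  192.6   5.9] twist [ 0.     -0.0023 -0.061 ] w 0.08510603448439899 F [-1.   0.3  0.8]
top 961 ((511.1565246582031, -2.1857147216796875), (55.667198181152344, 110.05172729492188), 77.56268310546875) 53.03515366247036
((457.7641906738281, 9.779776573181152), (43.64390182495117, 3.8786118030548096), 78.16583251953125)
scene 584 ((509.9306640625, -2.098133087158203), (58.32764434814453, 112.71687316894531), 77.3393325805664) 52.927789964517416
((502.12237548828125, 22.243741989135742), (120.42171478271484, 50.37287521362305), 14.45307445526123)
```

View pics/scene3.png

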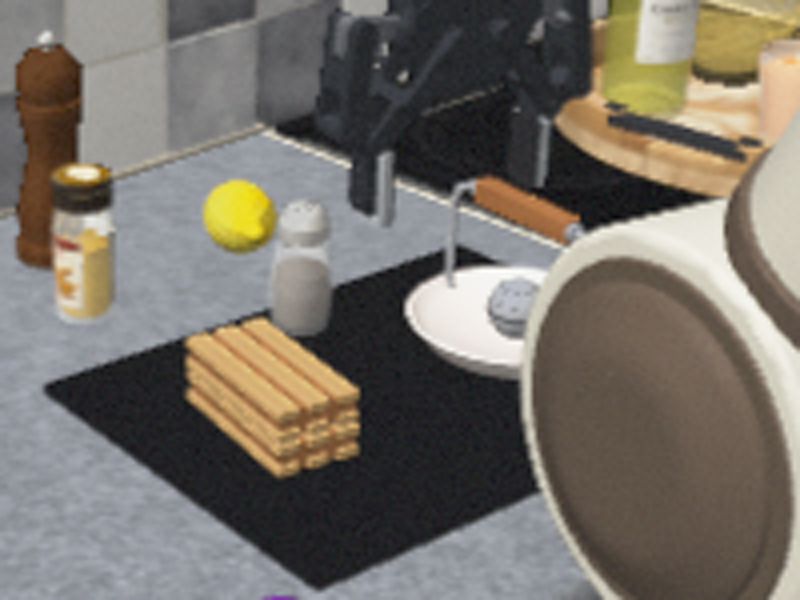

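View pics/top3.png

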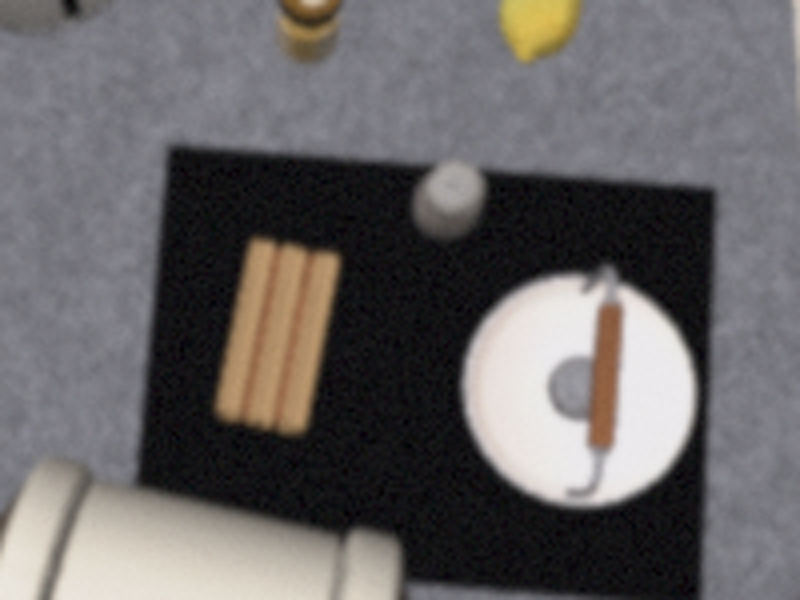

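The pads are stacked within about 2 mm and 0.5°. In the top crop the bar runs from (610,305) to (600,448), about -7.7° in world terms, and the ball sits in the middle of the dish. Now I'll go above the bar.

apply_moves(slide=[[10,12,0],[25,28,0],[31,36,0],[31,36,0],[31,36,0],[22,26,0],[10,12,0],[4,4,0],[0,0,0],[0,0,0]], twist=[[0,0,0],[0,0,0],[0,0,0],[0,0,0],[0,0,0],[0,0,0],[0,0,0],[0,0,-0.04],[0,0,-0.04],[0,0,0]])

```text
time: 9.9
eef_pos: [0.4762, -0.1879, 0.206]
tcp_rot: [0.998, -0.069, 0.001, 0.0]
force: [0.3, 0.2, -0.4]
width: 0.0854
gripper_force: 0.0
```

```bash
python3 -c "
from h import *
to(474.5,-188.5,90,-7.7)"
```

```text
t 9.9 slide [ -1.9   0.8 116. ] twist [ 0.0004 -0.0025 -0.0042] w 0.0854178454135281 F [ 0.3  0.2 -0.4]
```

apply_moves(slide=[[-1,0.5,10],[0,0,20],[0,0,25],[0,0,25],[0,0,18],[0,0,10],[0,0,5],[0,0,2],[0,0,0],[0,0,0]], twist=[[0,-0.002,-0.004],[0,0,0],[0,0,0],[0,0,0],[0,0,0],[0,0,0],[0,0,0],[0,0,0],[0,0,0],[0,0,0]])

```text
time: 10.9
eef_pos: [0.4753, -0.188, 0.0915]
tcp_rot: [0.998, -0.067, 0.001, 0.001]
force: [-0.4, 0.2, 0.6]
width: 0.0854
gripper_force: 0.0
```

apply_moves(slide=[[0,0,0],[0,0,0],[0,0,0],[0,0,0],[0,0,0],[0,0,0]], twist=[[0,0,0],[0,0,0],[0,0,0],[0,0,0],[0,0,0],[0,0,0]], claw=-0.4)

```text
time: 11.5
eef_pos: [0.4746, -0.1876, 0.0906]
tcp_rot: [0.998, -0.067, -0.0, 0.0]
force: [-0.3, -0.6, 0.3]
width: 0.0258
gripper_force: 0.0
```

```bash
python3 -c "
from h import *
to(474.5,-188.5,90,-7.7)
f=grab('scene')
p=(R.from_quat(f['rotation']).inv().apply(np.array([.4745,-.188,.09])-f['position']));uv=(f['K']@p/p[2])[:2];print(uv)
u,v=int(uv[0]),int(uv[1]);print(u-50,v-45)
cv2.imwrite('pics/s4.png',cv2.resize(f['color'][v-45:v+30,u-50:u+50,::-1],(800,600),interpolation=cv2.INTER_CUBIC))"
```

```text
t 11.5 slide [-0.   0.9  0.6] twist [0.0001 0.0001 0.0002] w 0.02581907492435785 F [-0.3 -0.6  0.3]
[329.81715924 179.59334563]
279 134
```

View pics/s4.png

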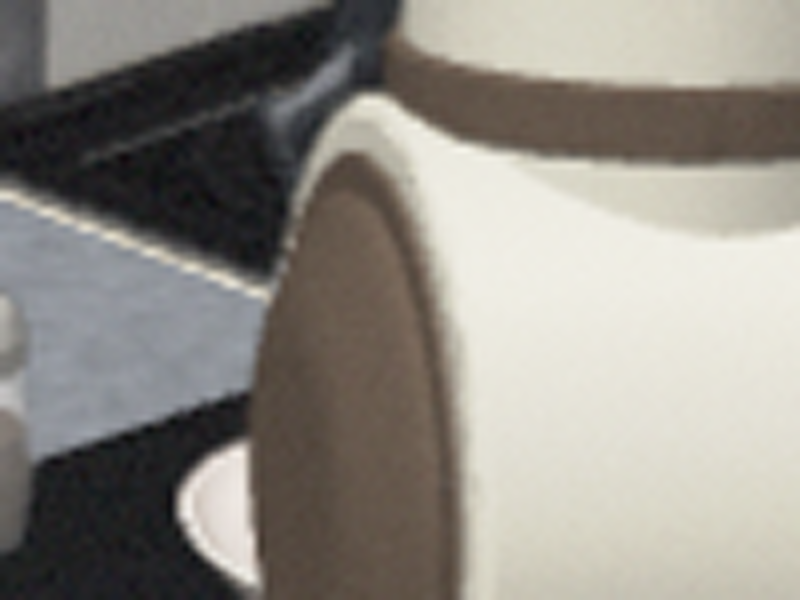

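The arm hides the bar in this view. There is no contact force at 26 mm opening, so I'll close in small steps and watch the side force.

apply_moves(slide=[[0,0.5,0.5],[0,0,0],[0,0,0]], twist=[[0,0,0],[0,0,0],[0,0,0]], claw=-0.5)

```text
time: 11.85
eef_pos: [0.4746, -0.1881, 0.0901]
tcp_rot: [0.998, -0.067, -0.0, 0.0]
force: [0.5, -0.1, -1.1]
width: 0.0211
gripper_force: 0.0
```

apply_moves(slide=[[0,0,0],[0,0,0],[0,0,0]], twist=[[0,0,0],[0,0,0],[0,0,0]], claw=-0.58)

```text
time: 12.15
eef_pos: [0.4746, -0.1881, 0.0901]
tcp_rot: [0.998, -0.067, 0.0, 0.0]
force: [-0.7, -0.3, -0.5]
width: 0.0183
gripper_force: 0.0
```

apply_moves(slide=[[0,0,0],[0,0,0],[0,0,0]], twist=[[0,0,0],[0,0,0],[0,0,0]], claw=-0.64)

```text
time: 12.45
eef_pos: [0.4746, -0.1883, 0.0902]
tcp_rot: [0.998, -0.067, -0.0, 0.0]
force: [0.1, -1.1, 0.6]
width: 0.0152
gripper_force: 0.5
```

apply_moves(slide=[[0,0,0],[0,0,0],[0,0,0],[0,0,0],[0,0,0]], twist=[[0,0,0],[0,0,0],[0,0,0],[0,0,0],[0,0,0]], claw=-1)

```text
time: 12.95
eef_pos: [0.4747, -0.1883, 0.0902]
tcp_rot: [0.998, -0.067, 0.0, 0.0]
force: [-0.5, -1.1, 0.1]
width: 0.013
gripper_force: 60.2
```

```bash
python3 - <<'E'
from h import *
to(474.5,-188.5,90,-7.7); print(sensors.get_obs()["torque"])
f=grab("top");W=cloud(f);hsv=cv2.cvtColor(f["color"],cv2.COLOR_RGB2HSV)
cv2.imwrite("pics/t5.png",cv2.resize(f["color"][180:260,300:400,::-1],(800,640))[:600])
E
```

```text
t 12.95 slide [-0.1  0.3  0.2] twist [ 0.0004 -0.0002  0.0002] w 0.012978776073212864 F [-0.5 -1.1  0.1]
[-0.2879513   0.01748179  0.02072604]
```

View pics/t5.png

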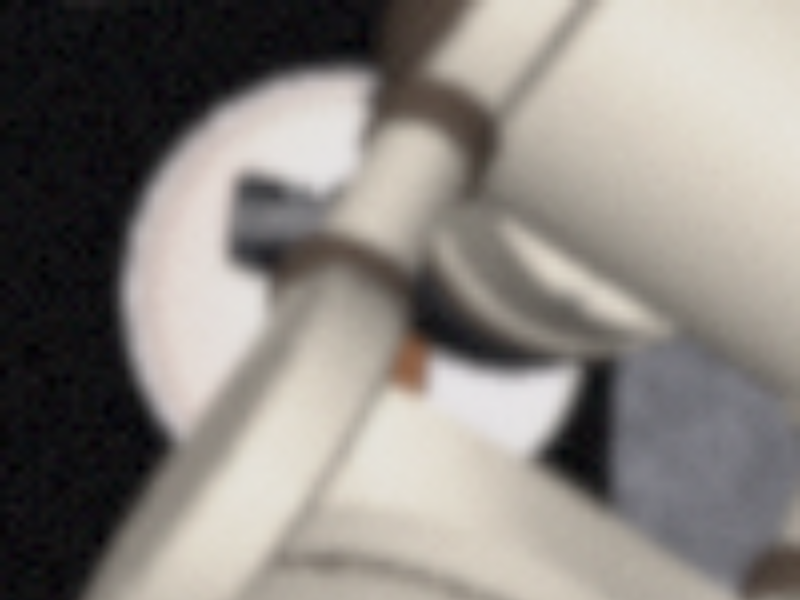

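The dish is gripped (13 mm opening, 60 N). I'll lift smoothly by 115 mm.

apply_moves(slide=[[0,0,-1],[0,0,-2],[0,0,-3],[0,0,-4],[0,0,-5],[0,0,-6],[0,0,-6],[0,0,-6],[0,0,-6],[0,0,-6]], twist=[[0,0,0],[0,0,0],[0,0,0],[0,0,0],[0,0,0],[0,0,0],[0,0,0],[0,0,0],[0,0,0],[0,0,0]])

```text
time: 14.0
eef_pos: [0.4746, -0.1881, 0.1357]
tcp_rot: [0.998, -0.067, 0.0, 0.0]
force: [0.1, -0.0, -2.5]
width: 0.0134
gripper_force: 59.7
```

apply_moves(slide=[[0,0,-6],[0,0,-7],[0,0,-8],[0,0,-9],[0,0,-10],[0,0,-9],[0,0,-8],[0,0,-6],[0,0,-4],[0,0,-2]], twist=[[0,0,0],[0,0,0],[0,0,0],[0,0,0],[0,0,0],[0,0,0],[0,0,0],[0,0,0],[0,0,0],[0,0,0]])

```text
time: 15.0
eef_pos: [0.4747, -0.1881, 0.2045]
tcp_rot: [0.998, -0.067, 0.0, 0.0]
force: [0.2, 0.0, -1.7]
width: 0.0133
gripper_force: 59.7
```

```bash
python3 -c "
from h import *
s,t=to(510.5,-1,205,-7.7)
f=grab('scene')
cv2.imwrite('pics/s6.png',cv2.resize(f['color'][100:250,220:420,::-1],(800,600),interpolation=cv2.INTER_CUBIC))"
```

```text
t 15.0 slide [  10.5 -190.2   -0.6] twist [ 0.0003 -0.0003  0.0002] w 0.013279885755808532 F [ 0.2  0.  -1.7]
```

View pics/s6.png

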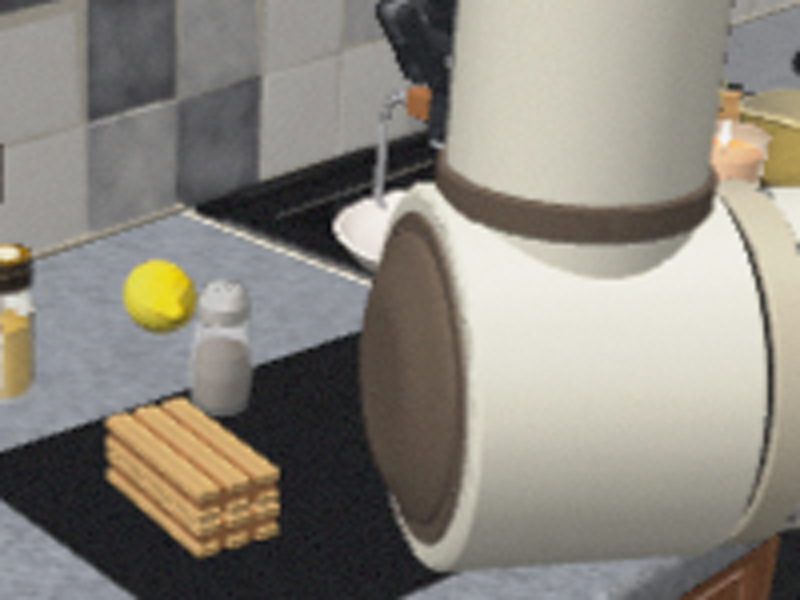

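The dish hangs level and well clear of the board, with its hoop at (385,110) in the crop. Now a smooth traverse.

apply_moves(slide=[[0,-0.5,0],[0.1,-1.5,0],[0.1,-2.5,0],[0.2,-4,0],[0.3,-5.5,0],[0.4,-6.5,0],[0.4,-8,0],[0.5,-9,0],[0.5,-9.5,0],[0.5,-10,0]], twist=[[0,0,0],[0,0,0],[0,0,0],[0,0,0],[0,0,0],[0,0,0],[0,0,0],[0,0,0],[0,0,0],[0,0,0]])

```text
time: 16.05
eef_pos: [0.4853, -0.1311, 0.2041]
tcp_rot: [0.998, -0.067, -0.0, 0.0]
force: [0.5, 0.4, -2.1]
width: 0.0133
gripper_force: 59.7
```

apply_moves(slide=[[0.55,-10,0],[0.55,-10,0],[0.55,-10,0],[0.55,-10,0],[0.55,-10,0],[0.55,-10,0],[0.55,-10,0],[0.55,-10,0],[0.55,-10,0],[0.55,-10,0]], twist=[[0,0,0],[0,0,0],[0,0,0],[0,0,0],[0,0,0],[0,0,0],[0,0,0],[0,0,0],[0,0,0],[0,0,0]])

```text
time: 17.05
eef_pos: [0.5042, -0.0328, 0.2041]
tcp_rot: [0.998, -0.067, -0.0, 0.0]
force: [0.1, -0.4, -2.2]
width: 0.0131
gripper_force: 59.7
```

apply_moves(slide=[[0.5,-8,0],[0.4,-7,0],[0.3,-5.5,0],[0.3,-4.5,0],[0.2,-3.5,0],[0.1,-2.5,0],[0.1,-1.5,0],[0.1,-0.7,0],[0,0,0],[0,0,0]], twist=[[0,0,0],[0,0,0],[0,0,0],[0,0,0],[0,0,0],[0,0,0],[0,0,0],[0,0,0],[0,0,0],[0,0,0]])

```text
time: 18.05
eef_pos: [0.5104, -0.0011, 0.2041]
tcp_rot: [0.998, -0.067, -0.0, 0.0]
force: [-0.8, -1.0, -2.8]
width: 0.0129
gripper_force: 59.7
```

apply_moves(slide=[[0,0,0],[0,0,0],[0,0,0],[0,0,0],[0,0,0],[0,0,0],[0,0,0],[0,0,0],[0,0,0],[0,0,0]], twist=[[0,0,-0.01],[0,0,-0.02],[0,0,-0.035],[0,0,-0.05],[0,0,-0.06],[0,0,-0.07],[0,0,-0.07],[0,0,-0.07],[0,0,-0.07],[0,0,-0.07]])

```text
time: 19.05
eef_pos: [0.5104, -0.0011, 0.2041]
tcp_rot: [0.981, 0.196, -0.0, 0.0]
force: [0.2, -0.4, -2.1]
width: 0.013
gripper_force: 59.7
```

```bash
python3 -c "
from h import *
to(510.5,-1,205,77.3)
f=grab('scene')
cv2.imwrite('pics/s7.png',cv2.resize(f['color'][100:250,180:380,::-1],(800,600),interpolation=cv2.INTER_CUBIC))"
```

```text
t 19.05 slide [ 0.1 -0.  -0.9] twist [ 1.000e-04  2.000e-04 -9.547e-01] w 0.013008721172511074 F [ 0.2 -0.4 -2.1]
```

View pics/s7.png

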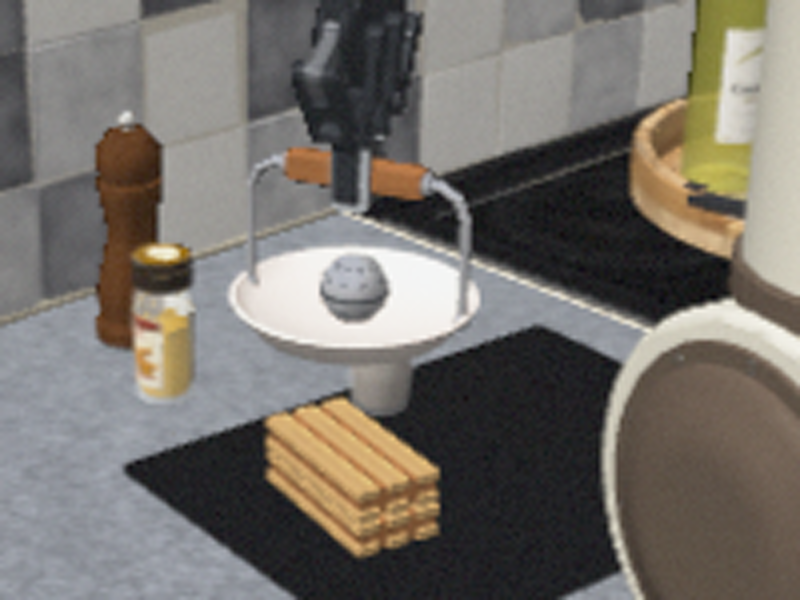

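The dish is level above the stack, the ball central at (355,285). I'll finish the turn, then lower about 20 mm.

apply_moves(slide=[[0,0,0],[0,0,0],[0,0,0],[0,0,0],[0,0,0],[0,0,0],[0,0,0],[0,0,0],[0,0,0],[0,0,0]], twist=[[0,0,-0.07],[0,0,-0.07],[0,0,-0.07],[0,0,-0.07],[0,0,-0.07],[0,0,-0.07],[0,0,-0.07],[0,0,-0.07],[0,0,-0.07],[0,0,-0.07]])

```text
time: 20.1
eef_pos: [0.5104, -0.001, 0.2041]
tcp_rot: [0.854, 0.52, -0.0, 0.0]
force: [-0.2, 0.2, -2.1]
width: 0.0127
gripper_force: 59.7
```

apply_moves(slide=[[0,0,0],[0,0,0],[0,0,0],[0,0,0],[0,0,0],[0,0,0],[0,0,0],[0,0,1],[0,0,2],[0,0,3]], twist=[[0,0,-0.07],[0,0,-0.06],[0,0,-0.05],[0,0,-0.035],[0,0,-0.02],[0,0,-0.015],[0,0,-0.005],[0,0,0],[0,0,0],[0,0,0]])

```text
time: 21.1
eef_pos: [0.5105, -0.001, 0.198]
tcp_rot: [0.782, 0.623, 0.0, 0.0]
force: [-0.4, 0.1, -2.2]
width: 0.0133
gripper_force: 59.7
```

apply_moves(slide=[[0,0,4],[0,0,4],[0,0,3],[0,0,2],[0,0,1],[0,0,0],[0,0,0],[0,0,0],[0,0,0],[0,0,0]], twist=[[0,0,0],[0,0,0],[0,0,0],[0,0,0],[0,0,0],[0,0,0],[0,0,0],[0,0,0],[0,0,0],[0,0,0]])

```text
time: 22.1
eef_pos: [0.5105, -0.001, 0.1841]
tcp_rot: [0.782, 0.623, -0.0, 0.0]
force: [-0.3, 0.5, -2.6]
width: 0.0128
gripper_force: 59.7
```

```bash
python3 - <<'E'
from h import *
to(510.5,-1,184,77.3)
f=grab('scene');W=cloud(f);hsv=cv2.cvtColor(f['color'],cv2.COLOR_RGB2HSV)
reg=(abs(W[...,0]-.51)<.09)&(abs(W[...,1])<.09)
rim=reg&(W[...,2]>.118)&(W[...,2]<.135)&(hsv[...,1]<40)&(hsv[...,2]>150)
P=W[rim].astype(np.float32)*1000; print("rim",len(P),cv2.minEnclosingCircle(P[:,:2]))
bar=reg&(W[...,2]>.185)&(W[...,2]<.225)&(hsv[...,1]>90);B=W[bar]*1000;m=B.mean(0);v=np.linalg.svd(B-m)[2][0];print("bar",len(B),m,np.degrees(np.arctan2(v[1],v[0])),"slope",v[2])
cv2.imwrite('pics/s8.png',cv2.resize(f['color'][100:250,180:380,::-1],(800,600),interpolation=cv2.INTER_CUBIC))
E
```

```text
t 22.1 slide [0.  0.  0.1] twist [ 0.0001  0.0002 -0.0033] w 0.012806455646477371 F [-0.3  0.5 -2.6]Traceback (most recent call last):
  File "<stdin>", line 6, in <module>
cv2.error: OpenCV(4.12.0) /io/opencv/modules/imgproc/src/shapedescr.cpp:201: error: (-215:Assertion failed) count >= 0 && (depth == CV_32F || depth == CV_32S) in function 'minEnclosingCircle'
```

```bash
python3 - <<'E'
from h import *
f=grab('scene');W=cloud(f);hsv=cv2.cvtColor(f['color'],cv2.COLOR_RGB2HSV)
cv2.imwrite('pics/s8.png',cv2.resize(f['color'][100:250,180:380,::-1],(800,600),interpolation=cv2.INTER_CUBIC))
reg=(abs(W[...,0]-.51)<.09)&(abs(W[...,1])<.09)
P=W[reg&(W[...,2]>.11)&(W[...,2]<.14)&(hsv[...,1]<50)]*1000
if len(P): print("dish",len(P),P.min(0),P.max(0))
B=W[reg&(W[...,2]>.185)&(W[...,2]<.225)&(hsv[...,1]>90)]*1000
if len(B): m=B.mean(0);v=np.linalg.svd(B-m)[2][0];print("bar",len(B),m,np.degrees(np.arctan2(v[1],v[0])),"slope",v[2])
E
```

```text
dish 1294 [436.65272102 -73.38429261 111.64530455] [583.41651794  69.23227657 139.86777725]
bar 182 [505.31396914   3.10129963 207.27574724] 76.21728454952947 slope 0.00564952284311109
```

View pics/s8.png

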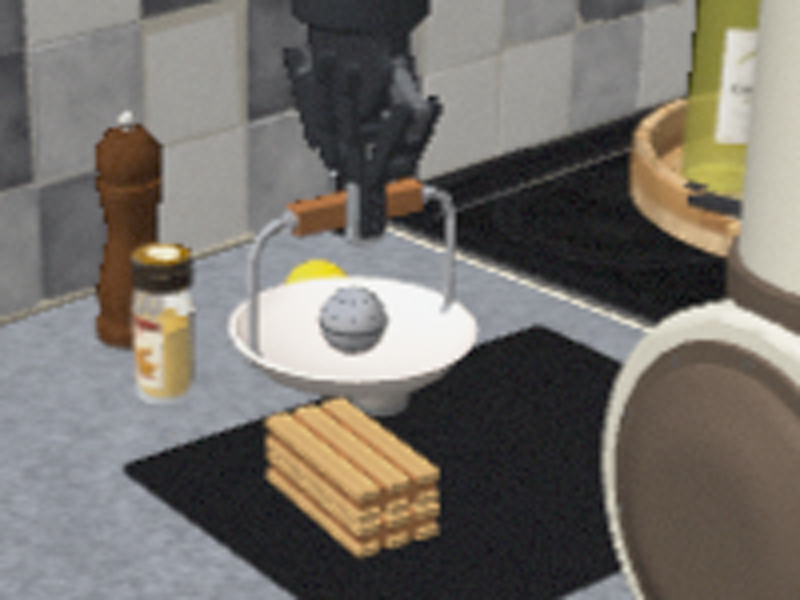

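The dish is centred at about (510, -2) mm, level, and the hoop is at about 77°, square across the pile. The ball sits mid-dish at (353,320) and the pads are untouched. Handing in.

```bash
python3 -c "
from rig import job_done
print(job_done())"
```

```text
the job is handed in; nothing more can be done
None
```

I stacked the pads to within about 2 mm and handed the job in at about 22 s of the 64 s limit. The dish is held level about 5 cm above the pile, its hoop square across and the ball in the middle. The hand-in gave no verdict, so these figures are my own camera and arm measurements.

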